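Spin the specimen carousel and brake it at the index gate

ROBOT

A 7-joint arm with a two-finger parallel gripper is mounted at the origin on the work surface. World frame = base frame: x ahead of the robot, y to its left, z up, the work surface at z = 0. Lengths are in m, angles in degrees, forces in N, time in s.
With the tool pointing down it reaches from about 0.35 to 0.775 m from the base axis. Payload 3.1 kg.
Tool frame: the origin (TCP) lies on the centre line of the jaws, within the pads' length; the fingertips stand 17 mm ahead of it and the grasp point (between the pads) lies 2 mm behind it (robot.tip_reach is the distance from the TCP to the fingertips, in m); z points along the fingers, y is the direction in which the jaws open and shut (so a half turn about z gives the same grasp; the last joint's range is limited). The gripper opens to 85 mm and grips with 20 to 120 N. Pads are 22 mm wide; open, the fingers measure 114 mm over their backs; the gripper's body (76 mm by 85 mm) begins 54 mm behind the grasp point. The pads swing forward as they close: fully open they stand 13 mm farther back than shut.
Start: joints at [-68.68, 17.813, 0.802, 86.603, -0.252, 75.585, -1.558], TCP at [0.221, 0.504, 0.222] pointing down, gripper open.
Joint ranges: [-154.91, 154.91], [-16.99, 109.72], [-72.82, 74.43], [7.12, 147.25], [-82.49, 262.49], [11.32, 116.49], [-174.64, 174.64]. Speed limits (degrees/s): [159.86, 159.86, 180, 180, 180, 180, 180].

INTERFACE

Orientations are given as [roll, pitch, yaw] about the fixed x, y, z axes, in that order (R = Rz(yaw) Ry(pitch) Rx(roll)).
In Python, from station import robot, fingers, vision, workorder, recognise gives the robot as it stands. Calls block until the motion is done:
- robot.move_to(position, orientation): joint-space move of the TCP to a pose.
- robot.line_to(position, orientation=None, velocity=0.15, f_stop=None): straight line of the TCP; orientation=None keeps the orientation; velocity is the mean speed in m/s. With f_stop (N) it stops when the force on the tool has changed by that much, and returns True; else False.
- robot.move_j(angles): joint-space move.
- fingers.gripper_to(opening, force=None): opening from 0.0 (shut) to 1.0 (fully open); force is the grip in N (None keeps the last); returns when the fingers have stopped.
- robot.pause(seconds).
- robot.inverse_kinematics(position, orientation): joint angles nearest the present ones, or None.
- vision.grab_frame(name): name is "scene" or "top" or "wrist"; returns the picture (480x640x3 uint8, red, green, blue); there is no depth.
- vision.calibration(name): a dict with "mtx" (3x3 intrinsics, pixels), "k1" (the pictures are not rectified: a ray, as slopes to the right and down, at radius r is drawn at 1 + k1 r^2 times it, then the intrinsics apply), "extrinsics" (4x4, takes a point from world to camera coordinates); the wrist camera has in their place "T_tool_cam" (4x4, takes a point from camera to tool coordinates, whose origin is the TCP and whose axes are the flange's). Camera axes: x right, y up, looking along -z (the intrinsics and any distortion apply to the point x, -y, -z); pixel columns grow to the right and rows downward; lengths in m; the calibration is good to about 2 mm. A picture is of the moment at which its call begins: read the wrist's pose just before it. calibration takes no time and is no camera call.
A pose or a line that the arm cannot do raises robot.PlanningError and nothing moves.
- workorder.close_job(): hands the job in, once; it reports no verdict.
Trained networks look in the newest picture that a camera, given by its name, has taken for a name from the list of things; names that differ only in an ending like _2 or _b are one class to them, and where a whole thing is asked for, a point or a joint stands for the part that bears it (a point fixed in the world has none). Each returns a list of dicts, best first, with "p" (0 to 1); they miss things now and then, are a little off and sometimes report something else, mostly with a low value. They report only what shows in the picture. A call takes as long as a camera call.
- recognise(label, camera): "rect" ([centre column, centre row, width, height] in pixels, round what is visible of it).
Readings, each from a call of its own:
- robot.current_time_s(): time.
- robot.current_joint_positions(): joint angles.
- robot.current_dq(): joint speeds.
- robot.current_joint_torque(): joint torques, N m.
- robot.current_tool_pos(): TCP position.
- robot.current_eef_rot(): TCP orientation.
- robot.current_contact_force(): force on the tool from outside, world axes, zero at the start.
- robot.current_torque(): the same for the moment, N m.
- robot.current_finger_gap(): opening from 0.0 (shut) to 1.0 (fully open).
Only numpy, scipy, OpenCV 4.12 (cv2) and the standard library are available. Lean on these libraries where they do the work, as an engineer would, in place of code of your own. Each camera call takes 0.05 s, during which the arm holds its last target. There are 200 camera calls.

TASK

Check that the specimen carousel runs free: with a fingertip, give its upright peg one flick that sends the wheel spinning counter-clockwise seen from above, and let it coast untouched until its tongue has passed the gate (the two small posts) at least twice. Then, on a later pass and while it is still turning, brake it by pressing a fingertip on the flat of the disc, not by catching the peg or the tongue, so that the first time it stops, the tongue points between the two posts; then take the hand away. Do not pinch the peg, leave the things around it alone, and do not nudge the wheel into place after a bad stop.

Things in the scene. Friction and masses are not known exactly. Their poses are not given: they have to be found in the camera images.
- wheel (a joint): turn of the wheel, rad, growing counter-clockwise seen from above, counting on over whole turns without stops. At 0, 6.283, 12.566, 18.850 ... the tongue points midway between the posts. Starts at rest between 2.5 and 5.5. The wheel weighs 0.7 to 1.1 kg and coasts well: its speed dies away with a time constant of about 14 s plus some 0.03 rad/s each second
- hub (a point): centre of the disc's top face, on the wheel's axis. The disc is aluminium, 260 mm across, 12 mm thick, its top 50 mm above the table and flat (the nine specimens in it lie flush) except for the one peg; the ring from 85 to 130 mm out from the axis is plain and free for braking. The spindle is sprung: under more than 4 to 7 N the wheel sinks some 0.3 mm per N, at most 5 mm
- peg_top (a point): centre of the top of the peg: an upright steel pin 16 mm across, 35 mm tall, standing on the disc 72 mm out from the axis (so from 50 to 85 mm above the table), in line with the tongue
- tongue (a point): tip region of the tongue, a flat steel finger 10 mm wide and 4 mm thick under the disc that sticks out 19 mm past its rim; this point lies on its centre line, 143 mm out from the axis, 38 mm above the table
- gate (a point): the point midway between the gate's two posts, 143 mm out from the axis and 46 mm above the table. The posts are upright steel pins, 10 mm across, tops 66 mm above the table, 66 mm apart centre to centre, fixed on the base plate 163 mm out from the axis, just outside the sweep of the tongue
- base: the fixed dark steel base plate of the carousel, 360 x 360 mm, 12 mm thick; origin on the table under the wheel's axis, x axis pointing to the gate
- puck1: loose bystander: round specimen mount, 30 mm across, 20 mm tall, standing on a corner of the base plate; origin at the centre of its underside
- puck2: loose bystander: round specimen mount, 30 mm across, 20 mm tall, standing on a corner of the base plate; origin at the centre of its underside
- puck3: loose bystander: round specimen mount, 30 mm across, 20 mm tall, standing on a corner of the base plate; origin at the centre of its underside
- dropper: loose bystander: amber dropper bottle, 40 mm across, 85 mm tall, left of the carousel; origin under its centre
- dish: loose bystander: round glass dish, 76 mm across, 16 mm tall, right of the carousel; origin under its centre
- slidebox: loose bystander: grey box 60 x 80 x 30 mm, right of the carousel; origin under its centre
- lenscan: loose bystander: black stepped round lens case, 48 mm across, 50 mm tall, left of the carousel; origin under its centre

How it is judged (in metres and radians):
On the way, in this order (a step that is already met when the one before it is completed fails the run):
1. the wheel coasts freely, untouched, at more than 0.3 rad/s after its tongue has passed the gate twice (value of joint wheel above 12.75 rad and velocity of joint wheel above 0.3 rad/s and contact force between the fingers and wheel_c0 below 0.1 N), for 0.1 s.
2. a fingertip on the disc has stopped it with the tongue between the posts (horizontal distance between tongue and gate below 0.023 m and contact force between the fingers and wheel_c0 above 0.3 N and velocity of joint wheel between -0.04 and 0.04 rad/s), for 0.1 s.
At the end, for the whole second after the job is handed in: The wheel is at rest (under 0.04 rad/s) on the third or a later pass, with the centre line of its tongue within 23 mm of the middle of the gate, so that the whole tongue points between the posts; every bystander within 15 mm of where it stood (horizontal distance between tongue and gate below 0.023 m and value of joint wheel above 18.5 rad and velocity of joint wheel between -0.04 and 0.04 rad/s and distance of each of puck1, puck2, puck3, dropper, dish, slidebox, lenscan from where it was at the start of the episode below 0.015 m); the robot touches nothing.
It fails at once if the wheel stopped or turned back (under 0.04 rad/s) with its tongue more than 25 mm from the middle of the gate, after it had passed the gate twice (value of joint wheel above 12.75 rad and velocity of joint wheel below 0.04 rad/s and horizontal distance between tongue and gate above 0.025 m).
It fails at once if the wheel was touched between its flick and its second pass of the gate (joint 7.5 to 12.5) (value of joint wheel between 7.5 and 12.5 rad and contact force between the fingers and wheel_c0 above 0.3 N).
It fails at once if the peg or the tongue was touched again after the flick (joint over 7.5) (value of joint wheel above 7.5 rad and (contact force between the fingers and wheel_c1 above 0.3 N or contact force between the fingers and wheel_c2 above 0.3 N)).
It fails at once if the peg was taken between the fingers (horizontal distance between the grasp point and peg_top below 0.01 m and height (world z) of the grasp point below 0.098 m and contact force between the fingers and wheel_c1 above 0.3 N).
It fails at once if a bystander was pushed or lifted more than 15 mm (distance of any of puck1, puck2, puck3, dropper, dish, slidebox, lenscan from where it was at the start of the episode above 0.015 m).
It also fails if it takes over 72 s, if anything falls off the work surface, if the arm or the gripper's body presses on something with over 40 N, if the wrist force passes 120 N, or if a joint passes its speed limit or range.

## Working session

There is one attempt and no reset: what is moved stays moved. The work goes in short steps, each a Python script; the robot and the scene stay as the last script left them, time stands still between calls to the robot, and variables do not carry over. Pictures are saved under pics/ and viewed, about 8 in all and at most 12, crops included, and the job is handed in when it is done.

```bash
mkdir -p pics; ls
python3 - <<'E'
from station import robot, fingers, vision, workorder, recognise
import cv2,numpy as np
print(robot.current_time_s(), robot.tip_reach)
for c in ("top","scene"):
    im=vision.grab_frame(c); cv2.imwrite(f"pics/{c}0.png",im[:,:,::-1])
    print(c,vision.calibration(c))
    for n in ("wheel","hub","peg_top","tongue","gate","base","puck1","dropper","dish","slidebox","lenscan"):
        try:
            r=recognise(n,c); print(n,[(np.round(d["rect"]).tolist(),round(d["p"],2)) for d in r[:3]])
        except Exception as e: print(n,e)
print(robot.current_time_s())
E
```

```text
pics
0.0 0.017
top {'mtx': array([[515.5291781 ,   0.        , 323.25769572],
       [  0.        , 515.5291781 , 248.55234898],
       [  0.        ,   0.        ,   1.        ]]), 'k1': 0.030270549636914192, 'extrinsics': array([[ 0.00392339, -0.99946081, -0.03259891,  0.01948644],
       [ 0.98672093, -0.00142415,  0.16241855, -0.58447547],
       [-0.16237741, -0.03280326,  0.98618331, -1.02509088],
       [ 0.        ,  0.        ,  0.        ,  1.        ]])}
wheel [([365.0, 242.0, 128.0, 133.0], 0.71)]
hub [([451.0, 195.0, 16.0, 15.0], 0.73), ([368.0, 243.0, 126.0, 118.0], 0.65)]
peg_top [([366.0, 241.0, 126.0, 122.0], 0.81)]
tongue [([366.0, 244.0, 123.0, 125.0], 0.93), ([414.0, 337.0, 11.0, 16.0], 0.36)]
gate [([363.0, 249.0, 212.0, 207.0], 0.69)]
base [([364.0, 248.0, 209.0, 211.0], 0.97)]
puck1 [([320.0, 157.0, 17.0, 12.0], 0.66), ([453.0, 194.0, 16.0, 13.0], 0.55), ([415.0, 338.0, 9.0, 19.0], 0.45)]
dropper [([149.0, 252.0, 23.0, 21.0], 0.73)]
dish [([527.0, 337.0, 36.0, 36.0], 0.67), ([150.0, 254.0, 26.0, 21.0], 0.44)]
slidebox [([521.0, 263.0, 54.0, 51.0], 0.66), ([365.
[... 463 characters left out ...]
868],
       [ 0.        ,  0.        ,  0.        ,  1.        ]])}
wheel [([288.0, 274.0, 130.0, 92.0], 0.95)]
hub [([285.0, 273.0, 130.0, 87.0], 0.95)]
peg_top [([286.0, 275.0, 129.0, 90.0], 0.64)]
tongue [([286.0, 275.0, 128.0, 86.0], 0.79)]
gate [([275.0, 301.0, 230.0, 155.0], 0.56)]
base [([183.0, 312.0, 16.0, 18.0], 0.67), ([279.0, 300.0, 229.0, 155.0], 0.57)]
puck1 [([183.0, 311.0, 19.0, 19.0], 0.8), ([251.0, 224.0, 11.0, 13.0], 0.73), ([336.0, 354.0, 15.0, 21.0], 0.64)]
dropper [([508.0, 273.0, 25.0, 41.0], 0.62)]
dish [([160.0, 224.0, 36.0, 22.0], 0.66)]
slidebox [([138.0, 264.0, 52.0, 41.0], 0.6)]
lenscan [([482.0, 234.0, 23.0, 27.0], 0.73), ([160.0, 225.0, 34.0, 21.0], 0.47)]
1.2
```

Run:
```python
import cv2
im=cv2.imread("pics/top0.png")[130:370,240:490]
cv2.imwrite("pics/top0c.png",cv2.resize(im,None,fx=2.5,fy=2.5,interpolation=cv2.INTER_CUBIC))
```

```text
(no output)
```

View pics/top0c.png

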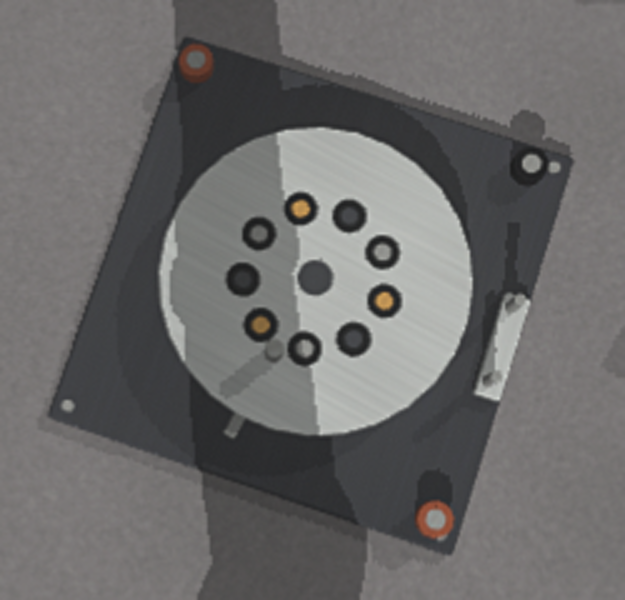

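View pics/scene0.png

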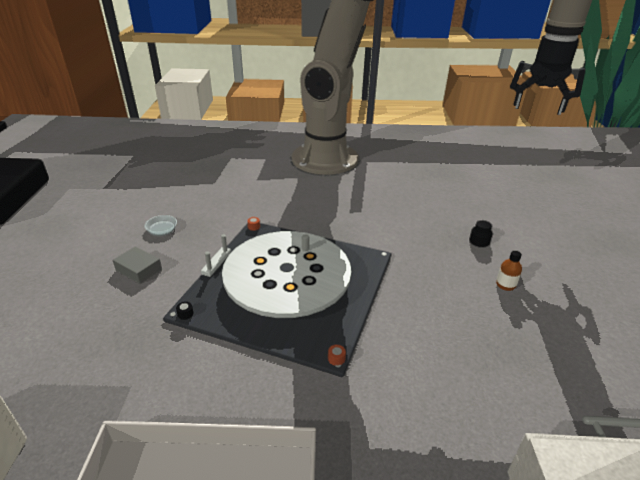

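The top view shows the hub at crop (315,277), the peg top at (275,350), the tongue at (235,428) and the post tops at (515,302) and (490,378). The scene view agrees: hub near (287,267), gate on the left in that view, bystanders clear of the wheel. Next I compute positions.

```bash
cat > h.py <<'E'
from station import robot, fingers, vision, workorder, recognise
import cv2,numpy as np
def ray(c,px):
    k=vision.calibration(c); K=k["mtx"]; E=k["extrinsics"]
    d=np.array([(px[0]-K[0,2])/K[0,0],(px[1]-K[1,2])/K[1,1]]); u=d.copy()
    for _ in range(20): u=d/(1+k["k1"]*(u@u))
    R,t=E[:3,:3],E[:3,3]
    return -R.T@t, R.T@np.array([u[0],-u[1],-1])
def onz(c,px,z):
    o,d=ray(c,px); return o+d*(z-o[2])/d[2]
def proj(c,P):
    k=vision.calibration(c); K=k["mtx"]; E=k["extrinsics"]
    p=np.atleast_2d(P)@E[:3,:3].T+E[:3,3]
    u=np.c_[p[:,0],-p[:,1]]/-p[:,2:]; u=u*(1+k["k1"]*(u**2).sum(1,keepdims=True))
    return u*K[0,0]+K[:2,2]
E
python3 - <<'E'
from h import *
cr=lambda x,y:((x+.5)/2.5-.5+240,(y+.5)/2.5-.5+130)
hub=onz("top",cr(315,277),.05); h2=onz("scene",(287,267),.05)
pk=onz("top",cr(275,350),.085); tg=onz("top",cr(235,428),.038)
p1=onz("top",cr(515,302),.066); p2=onz("top",cr(490,378),.066); m=(p1+p2)/2
print("hub",hub,h2,"posts",p1,p2,"sep",np.linalg.norm(p1-p2))
for n,p in(("peg",pk),("tongue",tg),("gate",m)):
    v=(p-hub)[:2]; print(n,p,"r",np.linalg.norm(v),"ang",np.degrees(np.arctan2(v[1],v[0])))
# rim check: edge pixels of disc at z .05
print([ (round(np.linalg.norm((onz("top",cr(*q),.05)-hub)[:2]),4)) for q in((160,275),(472,277),(318,127),(318,436))])
print(robot.current_eef_rot())
E
```

```text
hub [ 0.6009651  -0.06798761  0.05      ] [ 0.59786029 -0.06898441  0.05      ] posts [ 0.57714843 -0.22858738  0.066     ] [ 0.51534365 -0.20656383  0.066     ] sep 0.06561149730464044
peg [ 0.53560557 -0.03387729  0.085     ] r 0.07372503767280993 ang 152.44050833219535
tongue [ 0.47652812 -0.00144752  0.038     ] r 0.1411103946586562 ang 151.86528000130056
gate [ 0.54624604 -0.21757561  0.066     ] r 0.15928196695976252 ang -110.0924407381034
[np.float64(0.1291), np.float64(0.1294), np.float64(0.1291), np.float64(0.1315)]
[1.79999683e+02 3.93294348e-03 1.56291899e+02]
```

```bash
cat >> h.py <<'E'
HUB=np.array([.5998,-.0683]); A=np.radians(166.); ER=np.array([np.cos(A),np.sin(A)]); D=np.array([-np.sin(A),np.cos(A)])
ORI=[180,0,166]
def at(r,s,tipz): return [*(HUB+r*ER+s*D),tipz+.017]
E
python3 - <<'E'
from h import *
fingers.gripper_to(0.0)
robot.move_to(at(.071,-.052,.16),ORI)
t=robot.current_time_s(); robot.line_to(at(.071,-.052,.153),velocity=.03); print("dry",robot.current_time_s()-t)
robot.line_to(at(.071,-.052,.064),velocity=.12)
print(robot.current_time_s(),robot.current_tool_pos(),at(.071,-.052,.064),robot.current_joint_positions(),robot.current_contact_force())
a=vision.grab_frame("top");b=vision.grab_frame("wrist")
cv2.imwrite("pics/pre.png",np.hstack([cv2.resize(a[130:370,240:490],(500,480)),b[:,170:470]])[:,:,::-1])
E
```

```text
dry 0.3833000000000002
5.3917 [ 0.54424478 -0.00080289  0.08173508] [np.float64(0.543488942005587), np.float64(-0.0006681676460717767), 0.081] [-24.75816854  26.10052848  30.92946341  99.78401456 -15.42222376
  58.27500491  87.75104671] [-0.60645196  0.11506156  1.09628559]
```

View pics/pre.png

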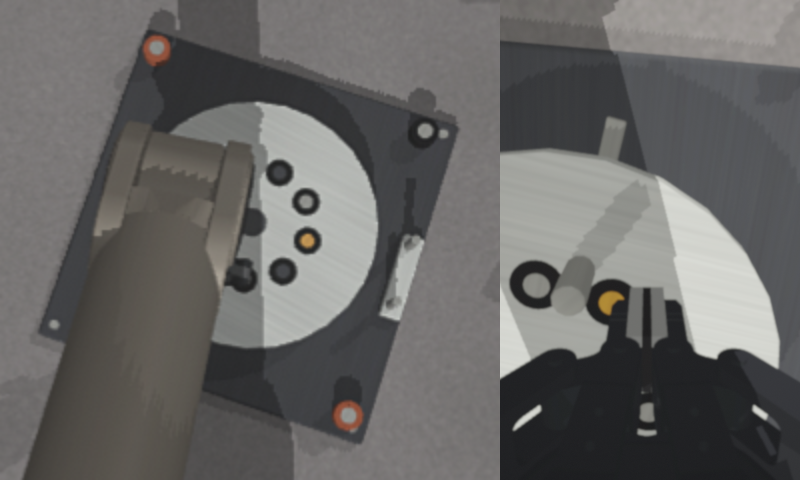

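```bash
cat > flick.py <<'E'
from h import *
import pickle,sys
k=vision.calibration("wrist");K=k["mtx"];T=k["T_tool_cam"]
d=np.array([(240-K[0,2])/K[0,0],(300-K[1,2])/K[1,1]]);u=d/(1+k["k1"]*(d@d))
from scipy.spatial.transform import Rotation as Ro
R=Ro.from_euler("xyz",robot.current_eef_rot(),degrees=True).as_matrix()
o=R@T[:3,3]+robot.current_tool_pos(); v=R@T[:3,:3]@np.array([u[0],-u[1],-1])
pk=(o+v*(.085-o[2])/v[2])[:2]
print("peg(wrist)",pk,"vs top [0.5356 -0.0339]; lateral rel finger",(pk-HUB)@ER-.071,"along",(pk-HUB)@D+.052)
if len(sys.argv)<2: sys.exit()
t0=robot.current_time_s()
robot.line_to(at(.071,.043,.064),velocity=.12); t1=robot.current_time_s()
robot.line_to(at(.071,.043,.11),velocity=.15)
robot.line_to(at(.112,0,.11),velocity=.15)
robot.line_to(at(.112,0,.055),velocity=.15); t2=robot.current_time_s()
print(t0,t1,t2,robot.current_tool_pos(),robot.current_contact_force())
fr=[]
for i in range(12):
    for c in("top","scene"):
        t=robot.current_time_s(); fr.append((t,c,vision.grab_frame(c)))
    robot.pause(.15)
pickle.dump(fr,open("fr.pkl","wb")); print(robot.current_time_s())
E
python3 flick.py
```

```text
peg(wrist) [ 0.53617191 -0.03197455] vs top [0.5356 -0.0339]; lateral rel finger -0.0004740127842947778 along 0.03214659870486321
```

```bash
python3 flick.py go
cat > track.py <<'E'
from h import *
import pickle
G=np.radians(-110)
def polar(c,im,r,z,n=720):
    a=G+np.arange(n)*2*np.pi/n
    P=np.stack([np.c_[HUB[0]+q*np.cos(a),HUB[1]+q*np.sin(a),np.full(n,z)] for q in r])
    m=proj(c,P.reshape(-1,3)).reshape(len(r),n,2).astype(np.float32)
    return cv2.remap(im,m[...,0],m[...,1],cv2.INTER_LINEAR).astype(float)
def tongue(fr):
    out=[]
    for c in("top","scene"):
        F=[(t,polar(c,im,np.arange(.137,.148,.002),.038).mean((0,2))) for t,cc,im in fr if cc==c]
        bg=np.median([f for _,f in F],0)
        for t,f in F:
            d=f-bg; d=cv2.GaussianBlur(np.r_[d,d,d][None],(0,0),5)[0][720:1440]
            i=int(d.argmax()); out.append((t,c,i*2*np.pi/720,d[i]))
    return sorted(out)
if __name__=="__main__":
    for o in tongue(pickle.load(open("fr.pkl","rb"))): print("%.3f %s %.3f %.1f"%o)
E
python3 track.py
```

```text
peg(wrist) [ 0.53617191 -0.03197455] vs top [0.5356 -0.0339]; lateral rel finger -0.0004740127842947778 along 0.03214659870486321
5.4917 6.4333 7.9583 [ 0.49153683 -0.04233965  0.07214511] [ 0.14455668 -0.4447294   1.33593442]
10.9583
7.958 top 5.358 4.5
8.008 scene 2.347 0.2
8.208 top 5.358 2.7
8.258 scene 4.564 0.2
8.458 top 1.841 0.1
8.508 scene 2.854 0.2
8.708 top 4.861 0.2
8.758 scene 6.091 0.2
8.958 top 4.835 0.2
9.008 scene 0.637 0.1
9.208 top 2.068 0.1
9.258 scene 2.758 0.2
9.458 top 0.637 0.1
9.508 scene 2.243 0.2
9.708 top 5.760 0.2
9.758 scene 0.026 0.1
9.958 top 2.033 0.2
10.008 scene 3.787 0.2
10.208 top 1.344 0.1
10.258 scene 0.759 0.2
10.458 top 0.175 0.1
10.508 scene 6.213 0.2
10.708 top 2.286 0.2
10.758 scene 1.292 0.2
```

Run:
```python
import pickle,cv2,numpy as np
fr=pickle.load(open("fr.pkl","rb"))
T=[f for f in fr if f[1]=="top"];S=[f for f in fr if f[1]=="scene"]
print([round(float(np.abs(T[i][2].astype(int)-T[i+1][2]).mean()),3) for i in range(11)])
cv2.imwrite("pics/after.png",np.hstack([cv2.resize(T[-1][2][130:370,240:490],(400,384)),cv2.resize(S[-1][2][190:390,150:410],(400,384))])[:,:,::-1])
```

```text
[0.578, 0.519, 0.486, 0.471, 0.47, 0.467, 0.468, 0.467, 0.467, 0.466, 0.467]
```

View pics/after.png

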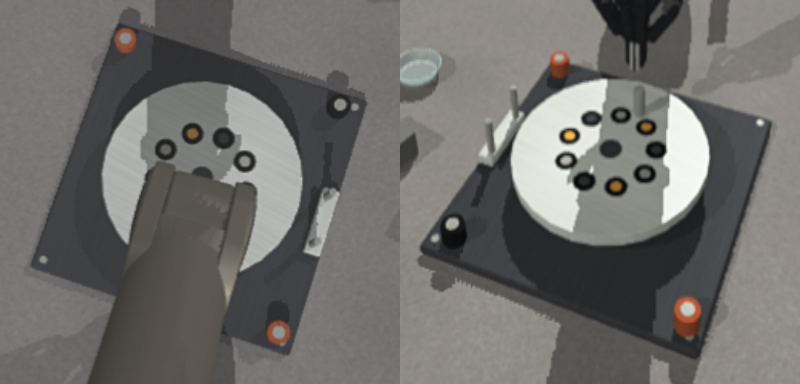

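Run:
```python
from h import *
w=vision.grab_frame("wrist"); s=vision.grab_frame("scene"); s0=cv2.imread("pics/scene0.png")[:,:,::-1]
k=vision.calibration("scene")
print(robot.current_time_s(),robot.current_tool_pos(),robot.current_contact_force(),robot.current_finger_gap())
from scipy.ndimage import shift
def pol(im):
    a=np.arange(1440)*2*np.pi/1440; r=np.arange(.03,.07,.002)
    P=np.stack([np.c_[HUB[0]+q*np.cos(a),HUB[1]+q*np.sin(a),np.full(1440,.05)] for q in r])
    m=proj("scene",P.reshape(-1,3)).reshape(len(r),1440,2).astype(np.float32)
    p=cv2.remap(im,m[...,0],m[...,1],cv2.INTER_LINEAR).astype(float); return p-p.mean(1,keepdims=True)
a,b=pol(s0),pol(s)
c=[(a*np.roll(b,-i,1)).sum() for i in range(1440)]; i=int(np.argmax(c)); print("rot deg",i/4)
cv2.imwrite("pics/now.png",np.hstack([cv2.resize(w,(440,330)),cv2.resize(s[190:390,150:410],(360,330))])[:,:,::-1])
```

```text
11.0583 [ 0.49114123 -0.04123709  0.07202193] [-0.19803637  0.25172967  0.19277636] 0.0016019606770721025
rot deg 0.0
```

View pics/now.png

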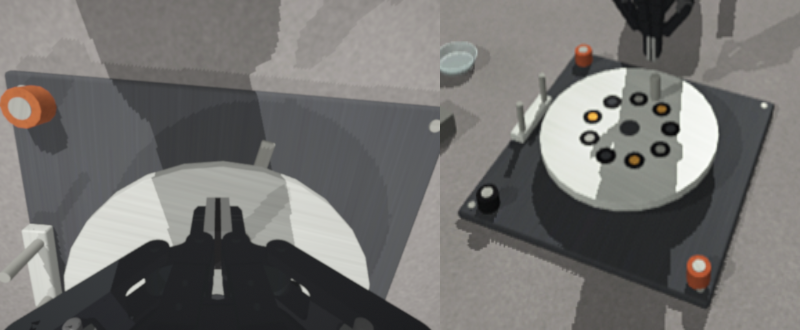

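Run:
```python
from h import *
for n,P in (("tip here",[.4911,-.0412,.055]),("tip+20",[.4911,-.0412,.075]),("tip+40",[.4911,-.0412,.095]),("pegtop",[.536,-.033,.085]),("pegbase",[.536,-.033,.05])):
    q=proj("scene",P)[0]; print(n,q.round(1),"in now.png",((q-[150,190])*[360/260,330/200]+[440,0]).round())
# wrist projection of the tip
k=vision.calibration("wrist");K=k["mtx"];T=np.linalg.inv(k["T_tool_cam"])
for z in(0,.017,.03):
    p=T@[0,0,z,1]; print(z,(np.array([p[0],-p[1]])/-p[2]*K[0,0]+K[:2,2]).round(0)*.6875)
print(K,k)
```

```text
tip here [303.3 235.1] in now.png [652.  74.]
tip+20 [303.2 227.6] in now.png [652.  62.]
tip+40 [303.2 220. ] in now.png [652.  49.]
pegtop [306.1 235.8] in now.png [656.  76.]
pegbase [306.1 249.2] in now.png [656.  98.]
0 [216.5625 204.875 ]
0.017 [216.5625 192.5   ]
0.03 [216.5625 184.9375]
[[385.70481271   0.         316.39245722]
 [  0.         385.70481271 227.91520909]
 [  0.           0.           1.        ]] {'mtx': array([[385.70481271,   0.        , 316.39245722],
       [  0.        , 385.70481271, 227.91520909],
       [  0.        ,   0.        ,   1.        ]]), 'k1': -0.00768326852715633, 'T_tool_cam': array([[-2.59799054e-04,  9.46755302e-01,  3.21953926e-01,
         8.38449073e-02],
       [ 9.99999803e-01,  4.30204935e-04, -4.58139468e-04,
         7.42343001e-04],
       [-5.72252139e-04,  3.21953744e-01, -9.46755227e-01,
        -1.51051660e-01],
       [ 0.00000000e+00,  0.00000000e+00,  0.00000000e+00,
         1.00000000e+00]])}
```

Run:
```python
from h import *
s=vision.grab_frame("scene")[195:255,270:340].copy(); w=vision.grab_frame("wrist")[230:350,250:390]
f=5.5
s=cv2.resize(s,None,fx=f,fy=f,interpolation=cv2.INTER_CUBIC)
for z in(.055,.075):
    q=(proj("scene",[.4911,-.0412,z])[0]-[270,195])*f; cv2.drawMarker(s,tuple(int(v) for v in q),(255,0,0),0,12)
w=cv2.resize(w,(385,330)); cv2.imwrite("pics/z.png",np.hstack([s,w])[:,:,::-1])
```

```text
(no output)
```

View pics/z.png

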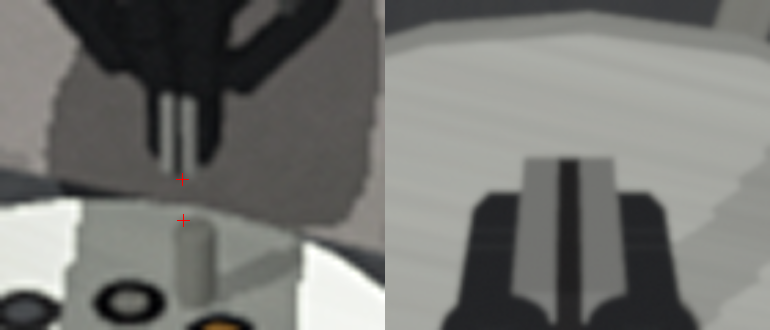

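Run:
```python
from h import *
p=at(.112,0,0)
print(robot.line_to([p[0],p[1],.040],velocity=.03,f_stop=2.5),robot.current_tool_pos(),robot.current_contact_force(),robot.current_time_s())
robot.pause(.2); print(robot.current_tool_pos(),robot.current_contact_force())
robot.line_to([p[0],p[1],.11],velocity=.15)
robot.pause(.2); print(robot.current_contact_force(),robot.current_time_s())
```

```text
False [ 0.49110055 -0.04113905  0.04019035] [-1.56992362  0.10819157  1.48851331] 12.375
[ 0.4911974  -0.0411836   0.04014239] [-0.70931021 -1.02324327 -0.27305457]
[ 0.52571696 -0.39355436 -0.18454325] 13.3917
```

Run:
```python
from h import *
k=vision.calibration("wrist");K=k["mtx"];T=np.linalg.inv(k["T_tool_cam"])
for x,z in((.011,.017),(.011,0),(.011,-.006),(.011,-.012),(0,0)):
    p=T@[x,0.0,z,1]; print(x,z,(np.array([p[0],-p[1]])/-p[2]*K[0,0]+K[:2,2]).round(1))
p=at(.112,0,0)
robot.line_to([p[0],p[1],.045],velocity=.15); robot.pause(.2); print(robot.current_contact_force())
print(robot.line_to([p[0],p[1],.022],velocity=.03,f_stop=2.5),robot.current_tool_pos(),robot.current_contact_force(),robot.current_time_s())
robot.pause(.2); print(robot.current_tool_pos(),robot.current_contact_force())
s=vision.grab_frame("scene"); w=vision.grab_frame("wrist")
cv2.imwrite("pics/probe.png",np.hstack([cv2.resize(s[190:290,240:360],(400,333)),cv2.resize(w,(400,333))])[:,:,::-1])
```

```text
0.011 0.017 [314.7 259.3]
0.011 0 [314.5 275. ]
0.011 -0.006 [314.5 281.3]
0.011 -0.012 [314.4 288.1]
0 0 [314.6 297.7]
[ 0.33753154 -0.61753213 -0.55412063]
True [ 0.49150782 -0.04112896  0.0386435 ] [-0.96384188 -1.51986453  3.8747971 ] 14.5667
[ 0.4915171  -0.04112071  0.03899111] [-0.37429362 -0.22502284  3.14295758]
```

View pics/probe.png

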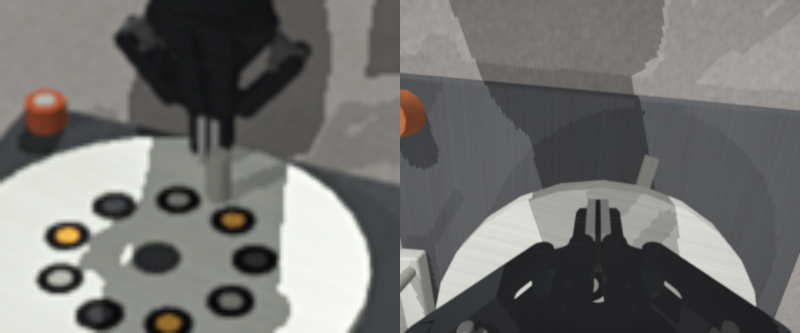

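The probe shows the shut fingertips stand 11 mm behind the reported TCP, not 17 mm ahead. The first flick therefore passed over the peg, and the wheel is unmoved (0.0° rotation). I'll correct the offset and flick again.

```bash
sed -i 's/tipz+.017\]/tipz-.011]/' h.py
cat > flick2.py <<'E'
from h import *
import pickle
robot.line_to(at(.112,0,.11),velocity=.15)
robot.line_to(at(.071,-.052,.11),velocity=.15)
robot.line_to(at(.071,-.052,.064),velocity=.12)
t0=robot.current_time_s(); print(robot.current_tool_pos())
robot.line_to(at(.071,.043,.064),velocity=.12); t1=robot.current_time_s()
robot.line_to(at(.071,.043,.11),velocity=.15)
robot.line_to(at(.112,0,.11),velocity=.15); t2=robot.current_time_s()
print(t0,t1,t2,robot.current_tool_pos(),robot.current_contact_force())
fr=[]
for i in range(8):
    for c in("top","scene"):
        t=robot.current_time_s(); fr.append((t,c,vision.grab_frame(c)))
    robot.pause(.15)
pickle.dump(fr,open("fr.pkl","wb")); print(robot.current_time_s())
E
python3 flick2.py; python3 track.py
```

```text
[ 0.54323078 -0.0012925   0.05316605]
16.5417 17.4833 18.4917 [ 0.49104277 -0.04159592  0.09860532] [ 0.19707738 -0.47757771 -0.14162827]
20.4917
18.492 top 4.215 37.6
18.542 scene 4.398 24.2
18.742 top 5.402 6.3
18.792 scene 4.198 1.7
18.992 top 5.882 39.3
19.042 scene 6.056 18.5
19.242 top 0.410 39.4
19.292 scene 0.559 57.2
19.492 top 1.213 36.4
19.542 scene 1.353 53.0
19.742 top 1.990 24.4
19.792 scene 2.129 34.5
19.992 top 2.766 45.7
20.042 scene 2.906 103.9
20.242 top 3.517 40.5
20.292 scene 3.674 85.7
```

```bash
cat > obs.py <<'E'
from h import *
from track import tongue
import pickle,sys
from scipy.optimize import least_squares
fr=pickle.load(open("fr.pkl","rb"))
if len(sys.argv)>1:
    robot.line_to(at(.112,0,.056),velocity=.1)
    for i in range(int(sys.argv[1])):
        t=robot.current_time_s(); fr.append((t,"scene",vision.grab_frame("scene"))); robot.pause(float(sys.argv[2]))
    pickle.dump(fr,open("fr.pkl","wb"))
T0=18.4917
def model(p,t):
    th,w,tau,c=p; t=t-T0; k=c*tau
    return th+(w+k)*tau*(1-np.exp(-t/tau))-k*t
def rate(p,t): th,w,tau,c=p; k=c*tau; return (w+k)*np.exp(-(t-T0)/tau)-k
o=[x for x in tongue(fr) if x[3]>12]; t=np.array([x[0] for x in o]); a=np.array([x[2] for x in o])
wr=lambda x:(x+np.pi)%(2*np.pi)-np.pi
p=np.array([10.5,3.3,14,.03])
for tmax in np.r_[np.arange(20,t.max()+2,2)]:
    s=t<tmax
    f=lambda q:np.r_[wr(a[s]-model(q,t[s]))/.02,(q[2]-14)/1,(q[3]-.03)/.008]
    p=least_squares(f,p,loss="soft_l1",x_scale=[1,1,10,.02]).x
if __name__=="__main__":
    r=wr(a-model(p,t)); print("par",p.round(4),"resid",r.round(3))
    now=robot.current_time_s(); print("now",now,model(p,now),rate(p,now),robot.current_tool_pos())
    g=np.arange(now,now+40,.001); m=model(p,g)
    for n in range(3,9):
        i=int(np.argmax(m>2*np.pi*n)); 
        if i: print(n,2*np.pi*n,g[i].round(3),rate(p,g[i]).round(3))
E
python3 obs.py 14 .65
```

```text
par [10.4985  3.3819 16.1555  0.0168] resid [-0.000e+00  4.590e-01 -3.760e-01  4.000e-03 -1.198e+00  4.000e-03
 -8.000e-03  1.000e-02 -8.000e-03  2.000e-03  2.701e+00  8.000e-03
 -5.000e-03  0.000e+00  7.000e-03 -1.100e-02 -1.100e-02  9.000e-03
 -3.000e-03 -6.000e-03  1.400e-02 -3.000e-03 -1.100e-02  0.000e+00
  1.200e-02 -2.000e-03]
now 30.9833 38.89188385804902 1.415075579478195 [ 0.49112268 -0.04120302  0.04500722]
7 43.982297150257104 35.176 1.03
8 50.26548245743669 43.654 0.499
```

```bash
python3 obs.py 8 1.1
```

```text
par [10.5006  3.3784 16.7059  0.0217] resid [-2.000e-03  4.570e-01 -3.780e-01  3.000e-03 -1.199e+00  4.000e-03
 -8.000e-03  1.000e-02 -8.000e-03  3.000e-03  2.702e+00  9.000e-03
 -4.000e-03  2.000e-03  9.000e-03 -1.000e-02 -1.100e-02  9.000e-03
 -4.000e-03 -9.000e-03  1.100e-02 -6.000e-03 -1.400e-02 -0.000e+00
  1.300e-02  5.000e-03 -4.000e-03  1.000e-03  1.300e-02 -3.000e-03
 -1.200e-02 -1.000e-03  5.000e-03]
now 40.4333 48.23975791562703 0.6436786844320115 [ 0.49113661 -0.04117512  0.04499703]
8 50.26548245743669 44.196 0.441
```

```bash
cat > brake.py <<'E'
from h import *
import obs,pickle
q=at(.112,0,0)
robot.pause(43.86-robot.current_time_s())
ts=robot.current_time_s()
st=robot.line_to([q[0],q[1],.036],velocity=.03,f_stop=4)
te=robot.current_time_s(); print(ts,te,st,robot.current_tool_pos(),robot.current_contact_force())
fr=obs.fr[:]
for i in range(3):
    t=robot.current_time_s(); fr.append((t,"scene",vision.grab_frame("scene"))); fr.append((t+.05,"top",vision.grab_frame("top"))); robot.pause(.2)
print(robot.current_tool_pos(),robot.current_contact_force(),robot.current_time_s())
for x in obs.tongue(fr)[-6:]: print("%.3f %s %.3f %.1f"%x)
E
python3 brake.py
```

```text
43.8583 44.175 True [ 0.49156696 -0.04137863  0.03727324] [-0.78628717 -0.46000892  6.55024684]
[ 0.49163619 -0.04132959  0.03773229] [0.11073834 0.77386529 5.72734197] 45.075
44.175 scene 6.205 15.8
44.225 top 6.196 43.3
44.475 scene 6.205 16.1
44.525 top 6.196 43.4
44.775 scene 6.205 16.0
44.825 top 6.196 43.5
```

The wheel stopped at −0.083 rad, about 12 mm from mid-gate, and is holding there. I'll take the hand away and check.

Run:
```python
from h import *
from obs import fr,tongue
robot.line_to(at(.112,0,.16),velocity=.12)
robot.line_to([.36,.02,.22],velocity=.2)
for i in range(2):
    t=robot.current_time_s(); s=vision.grab_frame("scene"); T=vision.grab_frame("top"); fr+= [(t,"scene",s),(t+.05,"top",T)]; robot.pause(.5)
for x in tongue(fr)[-4:]: print("%.3f %s %.3f %.1f"%x)
p=onz("top",proj("top",[0.5,0,0])[0],0)
im=T[130:370,240:490]; cv2.imwrite("pics/end.png",np.hstack([cv2.resize(im,(400,384)),cv2.resize(s[150:400,100:540],(400,384))])[:,:,::-1])
print(robot.current_time_s(),robot.current_tool_pos())
```

```text
47.117 scene 4.669 96.0
47.167 top 6.205 44.4
47.717 scene 4.669 96.1
47.767 top 6.205 44.4
48.3167 [0.36000452 0.02000014 0.22001676]
```

View pics/end.png

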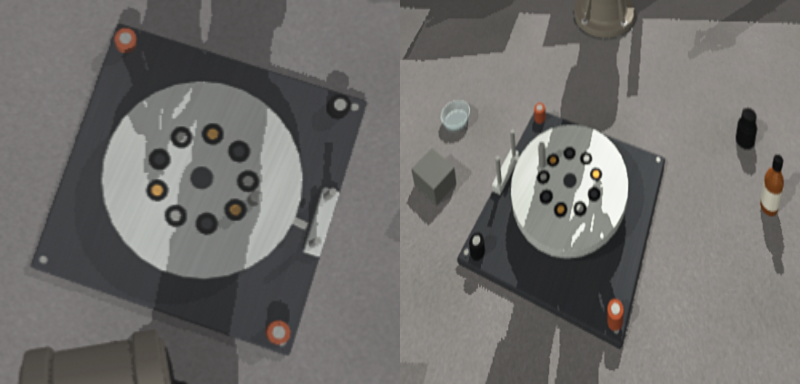

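The tongue at (302,223) in the left picture points between the post tops at (327,193) and (314,240). The bystanders look unmoved and the hand is clear. The scene tracker's 4.669 is the background change where the arm used to stand.

```bash
python3 -c "
from h import *
workorder.close_job(); print(robot.current_time_s())"
```

```text
the job is handed in; nothing more can be done
the job is handed in; nothing more can be done
```

I flicked the peg once counter-clockwise and braked the wheel with the tongue between the posts. The job was handed in at about 48 s of the 72 s allowed; no verdict is reported.

- **Flick:** My first try passed over the peg and did not move the wheel (0.0° rotation). A light probe on the still disc showed why: the shut fingertips stand 11 mm behind the TCP, not the stated 17 mm ahead of it. With that corrected, the flick sent the wheel off at about 3.4 rad/s.
- **Coast:** The wheel ran untouched past seven gate passes. I tracked the tongue in the images and fitted the motion to about 0.01 rad, apart from a few false detections that I left out.
- **Brake:** On the eighth pass, at about 0.44 rad/s, I pressed the shut fingertips on the plain ring (112 mm out) with about 6 N. The wheel stopped at −0.08 rad, so the tongue is about 12 mm from mid-gate; the limit is 23 mm.
- **Last checks:** After the hand was taken away, the top camera gave the same angle in both frames, 0.6 s apart. The picture shows the tongue between the posts and the bystanders apparently in place, though I checked them only by eye.
- **Disagreement:** After the retreat the scene-camera tracker gave 4.67 rad. I put that down to the background changing where the arm had stood, because the top camera and the picture contradict it.

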